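# Match the toadstool shakers to their saucers

### The arm

A 6-joint arm with a two-finger parallel gripper is mounted at the origin on the work surface. World frame = base frame: x ahead of the robot, y to its left, z up, the work surface at z = 0. Lengths are in m, angles in rad, forces in N, time in s.
With the tool pointing down it reaches from about 0.35 to 0.85 m from the base axis. Payload 8.1 kg.
Tool frame: the origin (TCP) lies at the very end of the fingers, on their centre line; the grasp point (between the pads) lies 19 mm behind it (robot.pinch_z is the distance from the TCP to the grasp point, in m); y points along the fingers, x is the direction in which the jaws open and shut, and the axes are right-handed (so a half turn about y gives the same grasp; the last joint's range is limited). The gripper opens to 93 mm and grips with 3 to 60 N. Pads are 15 mm wide; open, the fingers measure 128 mm over their backs; the gripper's body (75 mm by 188 mm) begins 65 mm behind the grasp point.
Start: joints at [1.182, 0.13, 1.488, -0, 1.523, -0.085], TCP at [0.179, 0.573, 0.219] pointing down, gripper open.
Joint ranges: [-2.96, 2.96], [-0.89, 2.26], [0.02, 2.5], [-1.34, 4.48], [0, 2.73], [-2.66, 2.66]. Speed limits (rad/s): [2.39, 2.39, 2.79, 3.14, 3.14, 3.14].

### API

Orientations are given as a rotation vector (axis times angle).
In Python, from plant import robot gives the robot as it stands.
- The arm moves only by the shell command python3 -m inch 'ROWS' [FORCE]. ROWS is JSON, a list of rows, each a list of 5 numbers: the closure, from -1 (fully open) to 1 (shut), then the shift along the world's x, y, z in m, then the turn about the world's z in rad. A call has 1 to 8 rows; each row is the pose to reach, as a shift and turn from the pose measured when the call began; what a row does not reach only later rows make up. A row lasts 1/8 s, in which the tool goes at most 62.5 mm and 10.7 degrees, less where a joint would pass 70% of its speed; a pose out of reach is approached as far as the arm can. A call with a gripper value outside its range is refused whole. The fingers move at their own pace and stop on an object; FORCE is the grip in N (left out, the last holds). Time passes only in rows, so rows that repeat a pose let the fingers close. It gives the time, the measured TCP pose, the force and the opening at its end, in the units of the state.
- robot.read_state(): the state, without advancing time (a new reading comes with each control period).
- robot.read_camera(name): name is "scene" or "top"; returns a dict with "color" (420x560x3 uint8, red, green, blue), "mtx" (3x3 intrinsics, pixels), "R" (3x3) and "t" (3): a world point X has camera coordinates R X + t. Camera axes: x right, y down, z forward; pixel columns grow to the right and rows downward; lengths in m; the calibration is good to about 2 mm. A picture is of the moment at which its call begins. There is no depth.
- robot.close_job(): hands the job in, once; it reports no verdict.
The state is a dict: "t": time; "q": joint angles; "dq": joint speeds; "joint_torque": joint torques, N m; "tool_pos": TCP position; "orientation": TCP orientation; "force": force on the tool from outside, world axes, zero at the start; "wrist_torque": the same for the moment, N m; "opening": finger opening in m.
Only numpy, scipy, OpenCV 4.12 (cv2) and the standard library are available. Lean on these libraries where they do the work, as an engineer would, in place of code of your own. Each camera call takes 0.05 s, during which the arm holds its last target. There are 200 camera calls.

### The job

Make up the four gift sets on the shop counter: stand each dotted toadstool upright in the middle of the saucer that has the colour of its cap (red, blue, green and black), setting it down rather than dropping it. Leave the two plain wooden toadstools where they stand, and knock none of the six over.

Things in the scene. Friction and masses are not known exactly. Their poses are not given: they have to be found in the camera images.
- toadstool_red: turned wooden toadstool shaker, red cap with white dots, loose, upright, about 60 g, round about its axis. 75 mm tall; foot 42 mm, stem's waist 28 mm, cap 52 mm across; the cap has an upright rim 45 to 57 mm above the foot (grip it there from above) and is domed over that. Origin: centre of the foot's underside; z along its axis, up
- toadstool_blue: turned wooden toadstool shaker, blue cap with white dots, loose, upright, about 60 g, round about its axis. 75 mm tall; foot 42 mm, stem's waist 28 mm, cap 52 mm across; the cap has an upright rim 45 to 57 mm above the foot (grip it there from above) and is domed over that. Origin: centre of the foot's underside; z along its axis, up
- toadstool_green: turned wooden toadstool shaker, green cap with white dots, loose, upright, about 60 g, round about its axis. 75 mm tall; foot 42 mm, stem's waist 28 mm, cap 52 mm across; the cap has an upright rim 45 to 57 mm above the foot (grip it there from above) and is domed over that. Origin: centre of the foot's underside; z along its axis, up
- toadstool_black: turned wooden toadstool shaker, black cap with white dots, loose, upright, about 60 g, round about its axis. 75 mm tall; foot 42 mm, stem's waist 28 mm, cap 52 mm across; the cap has an upright rim 45 to 57 mm above the foot (grip it there from above) and is domed over that. Origin: centre of the foot's underside; z along its axis, up
- plain_a: toadstool salt shaker of the very same shape and size (75 mm tall, cap 52 mm across) with a plain brown wooden cap without dots; stands among the others and is to be left alone. Origin: centre of the underside of the foot; z up
- plain_b: toadstool salt shaker of the very same shape and size (75 mm tall, cap 52 mm across) with a plain brown wooden cap without dots; stands among the others and is to be left alone. Origin: centre of the underside of the foot; z up
- saucer_red: shallow round saucer glazed red, loose, about 200 g. 96 mm across the rim, 80 mm the foot, 16 mm high; flat inner floor 6 mm above its underside, 72 mm across. Origin: centre of the underside; z up. (A bowl 32 mm high and 64 mm across stands between toadstools and saucers, a wooden spoon lies beyond: no part in the job)
- saucer_blue: shallow round saucer glazed blue, loose, about 200 g. 96 mm across the rim, 80 mm the foot, 16 mm high; flat inner floor 6 mm above its underside, 72 mm across. Origin: centre of the underside; z up. (A bowl 32 mm high and 64 mm across stands between toadstools and saucers, a wooden spoon lies beyond: no part in the job)
- saucer_green: shallow round saucer glazed green, loose, about 200 g. 96 mm across the rim, 80 mm the foot, 16 mm high; flat inner floor 6 mm above its underside, 72 mm across. Origin: centre of the underside; z up. (A bowl 32 mm high and 64 mm across stands between toadstools and saucers, a wooden spoon lies beyond: no part in the job)
- saucer_black: shallow round saucer glazed black, loose, about 200 g. 96 mm across the rim, 80 mm the foot, 16 mm high; flat inner floor 6 mm above its underside, 72 mm across. Origin: centre of the underside; z up. (A bowl 32 mm high and 64 mm across stands between toadstools and saucers, a wooden spoon lies beyond: no part in the job)

How it is judged:
At the end, for the whole second after the job is handed in: Each dotted toadstool is released, at rest and upright (0.15 rad) in the saucer of its colour, foot on its inner floor (under 11 mm above the underside), within 16 mm of its centre, saucers level (0.1 rad); the two plain toadstools upright and within 20 mm of their start (horizontal distance between toadstool_red and saucer_red below 0.016 m and z of toadstool_red in the frame of saucer_red below 0.011 m and angle between each of toadstool_red, toadstool_blue, toadstool_green, toadstool_black, plain_a, plain_b's own z axis and vertical below 0.15 rad and angle between each of saucer_red, saucer_blue, saucer_green, saucer_black's own z axis and vertical below 0.1 rad and linear speed of each of toadstool_red, toadstool_blue, toadstool_green, toadstool_black below 0.02 m/s and angular speed of each of toadstool_red, toadstool_blue, toadstool_green, toadstool_black below 0.2 rad/s and contact force between each of toadstool_red, toadstool_blue, toadstool_green, toadstool_black and the fingers below 0.1 N and horizontal distance between toadstool_blue and saucer_blue below 0.016 m and z of toadstool_blue in the frame of saucer_blue below 0.011 m and horizontal distance between toadstool_green and saucer_green below 0.016 m and z of toadstool_green in the frame of saucer_green below 0.011 m and horizontal distance between toadstool_black and saucer_black below 0.016 m and z of toadstool_black in the frame of saucer_black below 0.011 m and distance of each of plain_a, plain_b from where it was at the start of the episode below 0.02 m); the robot touches nothing.
It fails at once if a plain toadstool is moved by more than 20 mm (distance of any of plain_a, plain_b from where it was at the start of the episode above 0.02 m).
It fails at once if a toadstool is knocked over (tilted by more than 1.2 rad) (angle between any of toadstool_red, toadstool_blue, toadstool_green, toadstool_black, plain_a, plain_b's own z axis and vertical above 1.2 rad).
It fails at once if a dotted toadstool is dropped (moves faster than 0.7 m/s, as after a fall of 25 mm, without being held) ((linear speed of toadstool_red above 0.7 m/s and contact force between toadstool_red and the fingers below 0.3 N) or (linear speed of toadstool_blue above 0.7 m/s and contact force between toadstool_blue and the fingers below 0.3 N) or (linear speed of toadstool_green above 0.7 m/s and contact force between toadstool_green and the fingers below 0.3 N) or (linear speed of toadstool_black above 0.7 m/s and contact force between toadstool_black and the fingers below 0.3 N)).
It also fails if it takes over 106 s, if anything falls off the work surface, if the arm or the gripper's body presses on something with over 40 N, if the wrist force passes 120 N, or if a joint passes its speed limit or range.

## Working session

There is one attempt and no reset: what is moved stays moved. The work goes in short steps, Python scripts to look and compute and a shell command to move; the robot and the scene stay as the last step left them, time stands still between calls to the robot, and variables do not carry over. Pictures are saved under pics/ and viewed, about 12 in all and at most 16, crops included, and the job is handed in when it is done.

```bash
mkdir -p pics; ls; python3 - <<'E'
from plant import robot
import cv2
for n in("top","scene"):
    c=robot.read_camera(n); cv2.imwrite(f"pics/{n}0.png",c["color"][:,:,::-1]); print(n,c["mtx"].tolist(),c["R"].tolist(),c["t"].tolist())
s=robot.read_state();print(s)
E
```

```text
pics
top [[503.41188422222154, 0.0, 282.38804740966805], [0.0, 503.41188422222154, 215.31050421593747], [0.0, 0.0, 1.0]] [[0.021346589544999652, -0.9995550446502309, 0.020833526563513158], [-0.9831444890364256, -0.02477167990581604, -0.18114435556193803], [0.1815798358631909, -0.016615552621537737, -0.9832358245197222]] [-0.062085897780607364, 0.49428956460922185, 1.231959751128305]
scene [[420.206582049124, 0.0, 273.82407094638546], [0.0, 420.206582049124, 204.2826493562263], [0.0, 0.0, 1.0]] [[-0.1294584726709121, 0.9915770512893038, -0.003931311501818285], [0.5448544195352091, 0.06782155353881897, -0.835783403992046], [-0.8284770155934714, -0.11034123541084145, -0.5490452134399716]] [0.12124915056526067, -0.2403631436551713, 1.4763973719296994]
{'t': 0.1, 'q': array([ 1.18159105e+00,  1.31117776e-01,  1.48915605e+00,  8.74834874e-06,
        1.52296460e+00, -8.53970529e-02]), 'dq': array([ 0.00043608, -0.00166663, -0.00268981, -0.00077836,  0.00019945,
        0.00039122]), 'joint_torque': array([ 4.07493808e-04, -5.61342645e+01, -4.93091977e+01,  7.69833452e-02,
        2.91007891e-02, -1.16054953e-04]), 'tool_pos': array([0.17927814, 0.57206885, 0.217681  ]), 'orientation': array([-1.33861483, -0.98149737,  0.98383674]), 'force': array([ 0.02308624,  0.28610505, -0.92871844]), 'wrist_torque': array([ 0.04770295, -0.00377402, -0.06533226]), 'opening': 0.09308641587502983}
```

View pics/top0.png

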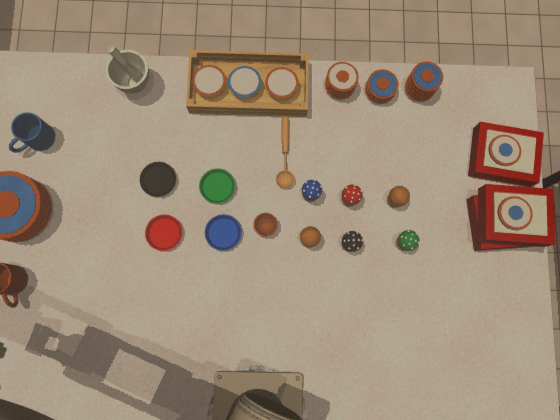

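View pics/scene0.png

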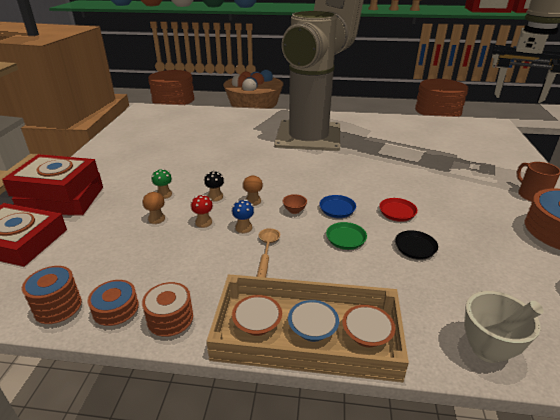

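```bash
cat > h.py <<'E'
import numpy as np,cv2
from plant import robot
from scipy.spatial.transform import Rotation as Ro
def ray(c,u,v,z):
    C=-c["R"].T@c["t"]; d=c["R"].T@np.linalg.inv(c["mtx"])@[u,v,1]
    return C+d*(z-C[2])/d[2]
def px(c,X):
    p=c["mtx"]@(c["R"]@np.array(X)+c["t"]); return p[:2]/p[2]
def blobs(c,amin=60,amax=2500):
    im=c["color"]; h=cv2.cvtColor(im,cv2.COLOR_RGB2HSV); H,S,V=[h[:,:,i].astype(int) for i in range(3)]
    M={"red":((H<6)|(H>172))&(S>160)&(V>90),"blue":(H>105)&(H<130)&(S>110),"green":(H>50)&(H<85)&(S>110),
       "black":(V<60),"brown":(H>=5)&(H<18)&(S>110)&(V>60)}
    out=[]
    for n,m in M.items():
        m=cv2.morphologyEx((m*255).astype(np.uint8),cv2.MORPH_CLOSE,np.ones((5,5)))
        for k in cv2.findContours(m,cv2.RETR_EXTERNAL,cv2.CHAIN_APPROX_NONE)[0]:
            k=cv2.convexHull(k); a=cv2.contourArea(k)
            if amin<a<amax:
                mo=cv2.moments(k); r=cv2.minAreaRect(k)
                out.append((n,mo["m10"]/a,mo["m01"]/a,a,r[1]))
    return out
E
python3 - <<'E'
from h import *
s=robot.read_state();print(Ro.from_rotvec(s["orientation"]).as_matrix().round(3),robot.pinch_z)
for n in("top","scene"):
    c=robot.read_camera(n);print(n,(-c["R"].T@c["t"]).round(3))
    for b in blobs(c):
        n_,u,v,a,wh=b
        if n=="top" and not(130<u<430 and 150<v<270): continue
        if n=="scene" and not(130<u<450 and 165<v<265): continue
        print(n_,round(u,1),round(v,1),int(a),np.round(wh,1),"z58",ray(c,u,v,.058)[:2].round(4),"z16",ray(c,u,v,.016)[:2].round(4))
E
```

```text
[[ 0.299 -0.001 -0.954]
 [ 0.954 -0.002  0.299]
 [-0.002 -1.     0.   ]] 0.0188
top [ 0.264 -0.029  1.302]
red 163.1 232.4 999 [34.6 36.1] z58 [0.4428 0.2451] z16 [0.4488 0.2544]
red 351.5 193.7 247 [17.5 17.8] z58 [ 0.5536 -0.2249] z16 [ 0.5634 -0.2315]
blue 222.6 232.0 966 [34. 35.] z58 [0.4474 0.0976] z16 [0.4536 0.1019]
blue 311.2 188.3 167 [14.8 14.3] z58 [ 0.5649 -0.1221] z16 [ 0.5751 -0.1253]
green 408.6 239.6 234 [16.7 17.3] z58 [ 0.4394 -0.3678] z16 [ 0.4453 -0.3793]
green 216.8 185.5 921 [33. 34.] z58 [0.5659 0.1174] z16 [0.5761 0.1223]
black 157.5 178.9 841 [32. 33.] z58 [0.5791 0.268 ] z16 [0.5897 0.2781]
brown 309.8 236.4 297 [19.1 19.1] z58 [ 0.4415 -0.1201] z16 [ 0.4475 -0.1231]
brown 265.2 224.3 436 [23.3 23.3] z58 [ 0.4693 -0.0078] z16 [ 0.4762 -0.007 ]
brown 398.0 196.2 334 [18.8 22.8] z58 [ 0.5502 -0.3433] z16 [ 0.5599 -0.3539]
brown 350.3 195.6 271 [19. 19.] z58 [ 0.5486 -0.2218] z16 [ 0.5582 -0.2283]
scene [1.37  0.059 0.61 ]
red 398.0 207.9 580 [20. 37.] z58 [0.5158 0.2405] z16 [0.4509 0.2543]
red 201.3 203.7 262 [17.8 18.9] z58 [ 0.5554 -0.2252] z16 [ 0.4935 -0
[... 440 characters left out ...]
 0.2769]
black 336.8 213.5 164 [31.2  7.4] z58 [0.5572 0.0977] z16 [0.4954 0.1007]
black 162.6 181.0 106 [ 7.8 18.4] z58 [ 0.4626 -0.3553] z16 [ 0.3936 -0.3868]
black 213.8 180.2 243 [18.5 16.4] z58 [ 0.4421 -0.2231] z16 [ 0.3715 -0.2446]
brown 243.4 225.8 168 [13. 15.] z58 [ 0.6312 -0.1077] z16 [ 0.575  -0.1204]
brown 203.0 220.0 167 [13. 16.] z58 [ 0.6207 -0.2028] z16 [ 0.5637 -0.2228]
brown 294.4 202.9 333 [21.2 20.5] z58 [ 0.5243 -0.0036] z16 [ 0.46   -0.0084]
brown 214.7 194.3 141 [12. 14.] z58 [ 0.5097 -0.2037] z16 [ 0.4443 -0.2237]
brown 156.9 203.7 746 [25.5 39.7] z58 [ 0.569  -0.3312] z16 [ 0.508  -0.3608]
brown 252.8 188.9 428 [18.9 28.8] z58 [ 0.4729 -0.114 ] z16 [ 0.4047 -0.1272]
```

```bash
python3 -m inch '[[-0.5,0.387,-0.694,-0.068,-0.48],[-0.5,0.387,-0.694,-0.068,-0.48],[-0.5,0.387,-0.694,-0.068,-0.48],[-0.5,0.387,-0.694,-0.068,-0.48],[-0.5,0.387,-0.694,-0.068,-0.48],[-0.5,0.387,-0.694,-0.068,-0.48],[-0.5,0.387,-0.694,-0.068,-0.48],[-0.5,0.387,-0.694,-0.068,-0.48]]' 12
```

```text
t: 1.2
tool_pos: [0.4226, 0.1355, 0.1756]
orientation: [-1.482, -0.615, 0.615]
force: [1.6, 0.2, -0.1]
opening: 0.0698
```

```bash
python3 -m inch '[[-0.5,0.03,-0.055,0,0],[-0.5,0.06,-0.11,-0.02,0],[-0.5,0.09,-0.165,-0.026,0],[-0.5,0.12,-0.22,-0.026,0],[-0.5,0.1434,-0.2575,-0.026,0],[-0.5,0.1434,-0.2575,-0.026,0],[-0.5,0.1434,-0.2575,-0.026,0]]'
python3 - <<'E'
from h import *
for n in("top","scene"):
    c=robot.read_camera(n); cv2.imwrite(f"pics/{n}1.png",c["color"][:,:,::-1])
s=robot.read_state();print(s["tool_pos"],s["force"],Ro.from_rotvec(s["orientation"]).as_matrix().round(3))
E
python3 -c "
import cv2,numpy as np
a=cv2.imread('pics/top1.png')[120:290,200:460];b=cv2.imread('pics/scene1.png')[90:260,120:380]
cv2.imwrite('pics/c1.png',cv2.resize(np.vstack([a,b]),None,fx=1.7,fy=1.7))"
```

```text
t: 2.08
tool_pos: [0.5655, -0.1218, 0.1491]
orientation: [-1.481, -0.614, 0.616]
force: [0.0, -0.3, -0.3]
opening: 0.0698
[ 0.56557357 -0.12092216  0.14959404] [-0.34609388  1.27830723  0.41678751] [[ 0.705 -0.    -0.709]
 [ 0.709 -0.     0.705]
 [-0.    -1.     0.   ]]
```

View pics/c1.png

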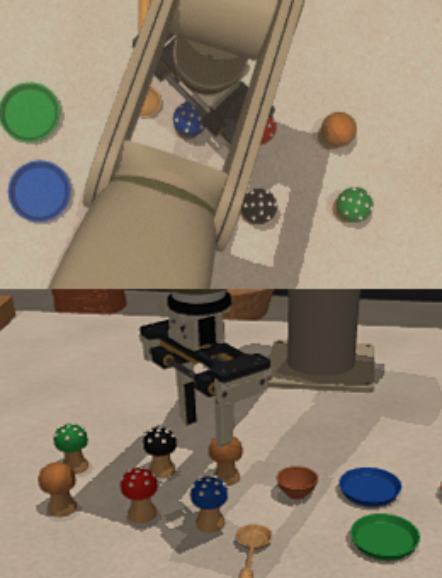

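```bash
python3 -m inch '[[-0.5,0,0,-0.04,0],[-0.5,0,0,-0.08,0],[-0.5,0,0,-0.105,0],[-0.5,0,0,-0.117,0],[-0.5,0,0,-0.117,0],[0.3,0,0,-0.117,0],[0.3,0,0,-0.117,0],[0.3,0,0,-0.117,0]]' 12
```

```text
t: 3.18
tool_pos: [0.5665, -0.1213, 0.0339]
orientation: [-1.483, -0.617, 0.615]
force: [-0.4, 1.4, 5.4]
opening: 0.0512
```

```bash
python3 -m inch '[[0.3,0,0,0,0],[0.3,0,0,0.025,0],[0.3,0,0,0.06,0],[0.3,0,0,0.1,0],[0.3,-0.02,0.04,0.11,0],[0.3,-0.04,0.08,0.11,0],[0.3,-0.06,0.12,0.11,0],[0.3,-0.08,0.16,0.11,0]]'
python3 -m inch '[[0.3,-0.025,0.05,0,0],[0.3,-0.029,0.058,0,0],[0.3,-0.029,0.058,0,0],[0.3,-0.029,0.058,0,0]]'
python3 - <<'E'
from h import *
c=robot.read_camera("scene"); cv2.imwrite("pics/scene2.png",cv2.resize(c["color"][90:290,120:460,::-1],None,fx=2,fy=2))
s=robot.read_state();print(s["tool_pos"],s["force"],s["opening"])
E
```

```text
t: 4.18
tool_pos: [0.4856, 0.0398, 0.1438]
orientation: [-1.483, -0.617, 0.615]
force: [-0.1, 0.7, -1.6]
opening: 0.0514
t: 4.68
tool_pos: [0.4572, 0.0968, 0.1439]
orientation: [-1.484, -0.616, 0.614]
force: [0.1, -0.5, -0.6]
opening: 0.0511
[0.45722841 0.09673022 0.1438144 ] [-0.06429248  0.52330248  0.13281958] 0.05115819416441943
```

View pics/scene2.png

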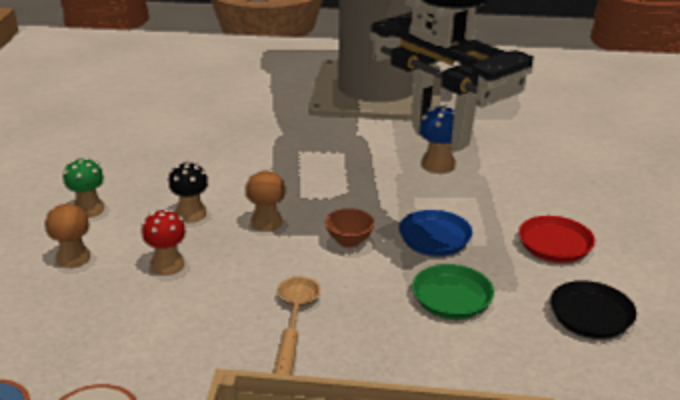

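```bash
python3 -m inch '[[0.3,-0.001,0.005,-0.02,0],[0.3,-0.001,0.005,-0.06,0],[0.3,-0.001,0.005,-0.085,0],[0.3,-0.001,0.005,-0.096,0],[0.3,-0.001,0.005,-0.1,0],[0.3,-0.001,0.005,-0.102,0],[0.3,-0.001,0.005,-0.103,0],[0.3,-0.001,0.005,-0.103,0]]'
```

```text
t: 5.72
tool_pos: [0.4567, 0.1018, 0.0414]
orientation: [-1.484, -0.617, 0.613]
force: [0.2, -0.6, -0.7]
opening: 0.0513
```

```bash
python3 -m inch '[[0.3,0,0,-0.001,0],[0.3,0,0,-0.002,0],[0.3,0,0,-0.002,0],[0.3,0,0,-0.002,0]]'
```

```text
t: 6.22
tool_pos: [0.4572, 0.1019, 0.0399]
orientation: [-1.484, -0.617, 0.612]
force: [-0.4, -0.1, 4.5]
opening: 0.0511
```

Contact. Release and rise, heading for red.

```bash
python3 -m inch '[[0,0,0,0,0],[-0.3,0,0,0,0],[-0.5,0,0,0,0],[-0.5,0,0,0.02,0],[-0.5,0,0,0.06,0],[-0.5,0,0,0.11,0],[-0.5,0.01,-0.04,0.11,0],[-0.5,0.03,-0.09,0.11,0]]'
python3 - <<'E'
from h import *
c=robot.read_camera("scene"); cv2.imwrite("pics/scene3.png",cv2.resize(c["color"][90:290,120:460,::-1],None,fx=2,fy=2))
s=robot.read_state();print(s["tool_pos"],s["force"],s["opening"])
E
```

```text
t: 7.22
tool_pos: [0.4878, 0.0117, 0.1509]
orientation: [-1.484, -0.621, 0.613]
force: [0.8, -0.1, 0.5]
opening: 0.0698
[0.48943758 0.00555411 0.15063037] [-1.62011854 -3.96429989  0.50337873] 0.069894053466562
```

View pics/scene3.png

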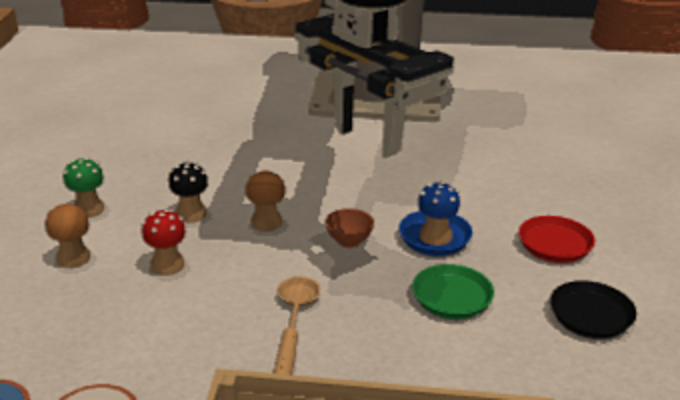

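```bash
python3 -m inch '[[-0.5,0.0155,-0.055,0,0],[-0.5,0.031,-0.11,0,0],[-0.5,0.0465,-0.165,0,0],[-0.5,0.06,-0.21,0,0],[-0.5,0.065,-0.2305,0,0],[-0.5,0.065,-0.2305,0,0],[-0.5,0.065,-0.2305,0,0]]'
python3 -c "
from plant import robot
s=robot.read_state();print(s['tool_pos'])"
```

```text
t: 8.15
tool_pos: [0.5542, -0.2235, 0.1503]
orientation: [-1.487, -0.618, 0.612]
force: [1.6, -0.1, -0.3]
opening: 0.0697
[ 0.55416554 -0.22345708  0.15030718]
```

```bash
python3 -m inch '[[-0.5,0,-0.001,-0.04,0],[-0.5,0,-0.001,-0.08,0],[-0.5,0,-0.001,-0.105,0],[-0.5,0,-0.001,-0.117,0],[-0.5,0,-0.001,-0.117,0],[0.3,0,-0.001,-0.117,0],[0.3,0,-0.001,-0.117,0],[0.3,0,-0.001,-0.117,0]]'
python3 -m inch '[[0.3,0,0,0,0],[0.3,0,0,0.025,0],[0.3,0,0,0.06,0],[0.3,0,0,0.1,0],[0.3,0,0.02,0.11,0],[0.3,-0.01,0.06,0.11,0],[0.3,-0.02,0.1,0.11,0],[0.3,-0.03,0.14,0.11,0]]'
```

```text
t: 9.15
tool_pos: [0.5551, -0.2249, 0.0347]
orientation: [-1.489, -0.62, 0.611]
force: [-0.4, -0.3, 4.4]
opening: 0.0512
t: 10.15
tool_pos: [0.5236, -0.0826, 0.143]
orientation: [-1.487, -0.618, 0.612]
force: [0.1, 0.2, -0.5]
opening: 0.051
```

```bash
python3 -m inch '[[0.3,-0.008,0.04,0.02,0],[0.3,-0.018,0.085,0.02,0],[0.3,-0.028,0.13,0.02,0],[0.3,-0.038,0.175,0.02,0],[0.3,-0.05,0.22,0.02,0],[0.3,-0.06,0.265,0.02,0],[0.3,-0.068,0.305,0.01,0],[0.3,-0.073,0.3365,0,0]]'
python3 -m inch '[[0.3,0,0.004,0,0],[0.3,0,0.004,0,0],[0.3,0,0.004,0,0]]'
python3 -c "
from plant import robot
s=robot.read_state();print(s['tool_pos'])"
```

```text
t: 11.15
tool_pos: [0.4485, 0.2559, 0.1413]
orientation: [-1.487, -0.618, 0.614]
force: [0.4, -0.1, 0.1]
opening: 0.0513
t: 11.52
tool_pos: [0.4487, 0.2592, 0.1414]
orientation: [-1.487, -0.617, 0.614]
force: [0.2, 0.7, -0.9]
opening: 0.0511
[0.44872433 0.25919444 0.14136343]
```

```bash
python3 -m inch '[[0.3,0.001,-0.005,-0.02,0],[0.3,0.001,-0.005,-0.06,0],[0.3,0.001,-0.005,-0.085,0],[0.3,0.001,-0.005,-0.095,0],[0.3,0.001,-0.005,-0.099,0],[0.3,0.001,-0.005,-0.1,0],[0.3,0.001,-0.005,-0.101,0],[0.3,0.001,-0.005,-0.101,0]]'
python3 -m inch '[[0.3,0,0,0,0]]'
```

```text
t: 12.52
tool_pos: [0.4502, 0.2544, 0.041]
orientation: [-1.487, -0.618, 0.613]
force: [-0.5, 0.2, 0.1]
opening: 0.0512
t: 12.65
tool_pos: [0.4504, 0.2546, 0.0414]
orientation: [-1.487, -0.619, 0.613]
force: [-0.3, -0.4, -1.2]
opening: 0.0509
```

```bash
python3 -m inch '[[0.3,0,0,-0.001,0],[0.3,0,0,-0.0015,0],[0.3,0,0,-0.0015,0],[0.3,0,0,-0.0015,0]]'
```

```text
t: 13.15
tool_pos: [0.4506, 0.2548, 0.0407]
orientation: [-1.487, -0.619, 0.612]
force: [-3.1, 0.1, 6.9]
opening: 0.051
```

```bash
python3 -m inch '[[0,0,0,0,0],[-0.3,0,0,0,0],[-0.5,0,0,0,0],[-0.5,0,0,0.02,0],[-0.5,0,0,0.06,0],[-0.5,0,0,0.11,0],[-0.5,0.01,-0.04,0.115,0],[-0.5,0.015,-0.09,0.115,0]]'
python3 -m inch '[[-0.5,0,-0.06,0,0],[-0.5,0,-0.12,0,0],[-0.5,0,-0.18,0,0],[-0.5,-0.005,-0.24,0,0],[-0.5,-0.01,-0.3,0,0],[-0.5,-0.02,-0.36,0,0],[-0.5,-0.023,-0.385,0,0],[-0.5,-0.023,-0.387,0,0]]'
python3 -m inch '[[-0.5,0,0,0,0],[-0.5,0,0,0,0]]'
python3 - <<'E'
from h import *
c=robot.read_camera("scene"); cv2.imwrite("pics/scene4.png",cv2.resize(c["color"][90:290,120:460,::-1],None,fx=2,fy=2))
s=robot.read_state();print(s["tool_pos"],s["force"],s["opening"])
E
```

```text
t: 14.15
tool_pos: [0.4666, 0.1646, 0.1572]
orientation: [-1.487, -0.623, 0.612]
force: [0.5, -0.5, -0.6]
opening: 0.0701
t: 15.15
tool_pos: [0.4431, -0.224, 0.157]
orientation: [-1.487, -0.621, 0.61]
force: [-0.5, 1.2, -0.1]
opening: 0.0703
t: 15.4
tool_pos: [0.4433, -0.2229, 0.1569]
orientation: [-1.487, -0.622, 0.61]
force: [0.4, -0.6, 0.4]
opening: 0.0695
[ 0.44336332 -0.22290934  0.15696282] [ 0.35331673  0.09830143 -1.09475859] 0.06961569742013983
```

View pics/scene4.png

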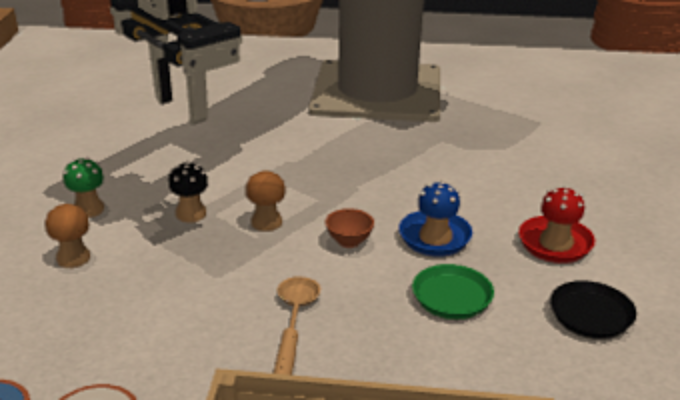

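```bash
python3 - <<'E'
from h import *
c=robot.read_camera("top"); im=cv2.imread("pics/top0.png")[220:262,330:375]
g=im.max(2)
for th in(70,80,95):
    m=cv2.morphologyEx((g<th).astype(np.uint8)*255,cv2.MORPH_CLOSE,np.ones((5,5)))
    for k in cv2.findContours(m,cv2.RETR_EXTERNAL,cv2.CHAIN_APPROX_NONE)[0]:
        k=cv2.convexHull(k);a=cv2.contourArea(k)
        if a>100:
            (u,v),r=cv2.minEnclosingCircle(k);print(th,u+330,v+220,r,a,ray(c,u+330,v+220,.058)[:2])
E
```

```text
70 351.8571434020996 241.1428565979004 10.1016263961792 285.5 [ 0.43213685 -0.22523434]
80 351.71771240234375 241.17158699035645 10.315706253051758 311.0 [ 0.43205614 -0.22488489]
95 351.8357925415039 241.2933578491211 10.518512725830078 322.0 [ 0.43175686 -0.22517946]
```

```bash
python3 -m inch '[[-0.5,-0.008,-0.002,-0.03,0],[-0.5,-0.008,-0.002,-0.08,0],[-0.5,-0.008,-0.002,-0.11,0],[-0.5,-0.008,-0.002,-0.122,0],[-0.5,-0.008,-0.002,-0.123,0],[0.3,-0.008,-0.002,-0.123,0],[0.3,-0.008,-0.002,-0.123,0],[0.3,-0.008,-0.002,-0.123,0]]'
python3 -m inch '[[0.3,0,0,0,0],[0.3,0,0,0.025,0],[0.3,0,0,0.06,0],[0.3,0,0,0.1,0],[0.3,0,0.02,0.13,0],[0.3,0.01,0.06,0.13,0],[0.3,0.02,0.1,0.13,0],[0.3,0.03,0.14,0.13,0]]'
```

```text
t: 16.5
tool_pos: [0.4364, -0.2256, 0.0354]
orientation: [-1.489, -0.623, 0.61]
force: [-0.1, -0.0, 5.0]
opening: 0.0515
t: 17.5
tool_pos: [0.4664, -0.0844, 0.1654]
orientation: [-1.489, -0.623, 0.609]
force: [1.7, 0.2, 0.0]
opening: 0.0516
```

```bash
python3 -m inch '[[0.3,0.014,0.04,0,0],[0.3,0.03,0.088,0,0],[0.3,0.047,0.136,0,0],[0.3,0.064,0.184,0,0],[0.3,0.081,0.232,0,0],[0.3,0.098,0.282,0,0],[0.3,0.115,0.33,0,0],[0.3,0.125,0.362,0,0]]'
python3 -m inch '[[0.3,0,0,-0.01,0],[0.3,0,0,-0.02,0],[0.3,0,0,-0.02,0]]'
python3 - <<'E'
from h import *
s=robot.read_state();print(s["tool_pos"])
out=[]
for n,sl in(("scene",np.s_[90:290,280:460]),("top",np.s_[110:310,110:290])):
    out.append(robot.read_camera(n)["color"][sl][:,:,::-1])
cv2.imwrite("pics/p5.png",cv2.resize(np.hstack(out),None,fx=2,fy=2))
E
```

```text
t: 18.5
tool_pos: [0.5914, 0.2797, 0.1648]
orientation: [-1.489, -0.623, 0.611]
force: [0.7, -0.8, -0.2]
opening: 0.0514
t: 18.88
tool_pos: [0.5902, 0.2781, 0.1428]
orientation: [-1.489, -0.62, 0.612]
force: [0.1, 0.5, -0.2]
opening: 0.0516
[0.59021655 0.27808401 0.14277514]
```

View pics/p5.png

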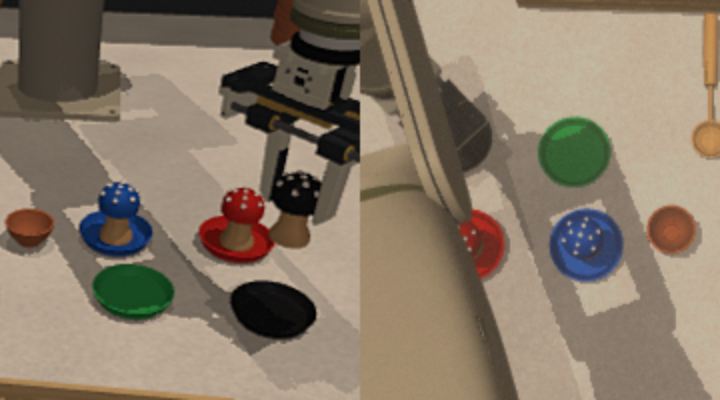

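```bash
python3 -m inch '[[0.3,0.001,0,-0.02,0],[0.3,0.001,0,-0.06,0],[0.3,0.001,0,-0.085,0],[0.3,0.001,0,-0.095,0],[0.3,0.001,0,-0.099,0],[0.3,0.001,0,-0.1,0],[0.3,0.001,0,-0.1,0],[0.3,0.001,0,-0.1,0]]'
python3 -m inch '[[0.3,0,0,-0.001,0],[0.3,0,0,-0.001,0],[0.3,0,0,-0.001,0]]'
```

```text
t: 19.98
tool_pos: [0.5928, 0.2788, 0.0456]
orientation: [-1.489, -0.623, 0.609]
force: [0.2, 0.4, 0.1]
opening: 0.0515
t: 20.35
tool_pos: [0.5929, 0.2788, 0.0446]
orientation: [-1.489, -0.623, 0.609]
force: [0.6, -0.6, -0.8]
opening: 0.0519
```

```bash
python3 -m inch '[[0.3,-0.001,0,-0.001,0],[0.3,-0.001,0,-0.002,0],[0.3,-0.001,0,-0.003,0],[0.3,-0.001,0,-0.003,0],[0.3,-0.001,0,-0.003,0]]'
```

```text
t: 20.98
tool_pos: [0.5918, 0.2788, 0.0416]
orientation: [-1.489, -0.623, 0.609]
force: [-0.3, 1.1, -0.3]
opening: 0.0515
```

```bash
python3 -m inch '[[0.3,0,0,-0.001,0],[0.3,0,0,-0.0015,0],[0.3,0,0,-0.0015,0],[0.3,0,0,-0.0015,0]]'
```

```text
t: 21.48
tool_pos: [0.5921, 0.2789, 0.0414]
orientation: [-1.489, -0.624, 0.609]
force: [-4.0, -1.4, 8.0]
opening: 0.0518
```

```bash
python3 -m inch '[[0,0,0,0,0],[-0.3,0,0,0,0],[-0.5,0,0,0,0],[-0.5,0,0,0.02,0],[-0.5,0,0,0.06,0],[-0.5,0,0,0.11,0],[-0.5,0,-0.04,0.115,0],[-0.5,-0.01,-0.09,0.115,0]]'
python3 -m inch '[[-0.5,-0.015,-0.06,0,0],[-0.5,-0.03,-0.12,0,0],[-0.5,-0.045,-0.18,0,0],[-0.5,-0.06,-0.24,0,0],[-0.5,-0.075,-0.3,0,0],[-0.5,-0.09,-0.36,0,0],[-0.5,-0.105,-0.42,0,0],[-0.5,-0.12,-0.48,0,0]]'
```

```text
t: 22.48
tool_pos: [0.5836, 0.1889, 0.16]
orientation: [-1.49, -0.629, 0.606]
force: [-0.0, 0.1, -0.2]
opening: 0.0696
t: 23.48
tool_pos: [0.4633, -0.2933, 0.162]
orientation: [-1.492, -0.63, 0.605]
force: [0.8, 0.1, -0.8]
opening: 0.0698
```

```bash
python3 -m inch '[[-0.5,-0.015,-0.05,0,0],[-0.5,-0.023,-0.074,-0.01,0],[-0.5,-0.023,-0.074,-0.01,0],[-0.5,-0.023,-0.074,-0.01,0]]'
python3 - <<'E'
from h import *
s=robot.read_state();print(s["tool_pos"])
c=robot.read_camera("scene")["color"]; t=robot.read_camera("top")["color"]
out=np.hstack([c[90:290,120:460],t[110:310,110:290]])
cv2.imwrite("pics/p6.png",cv2.resize(out[:,:,::-1],None,fx=1.5,fy=1.5))
E
```

```text
t: 23.98
tool_pos: [0.4408, -0.3669, 0.153]
orientation: [-1.492, -0.631, 0.604]
force: [0.6, 0.1, -1.0]
opening: 0.0697
[ 0.44076645 -0.36685825  0.15297734]
```

View pics/p6.png

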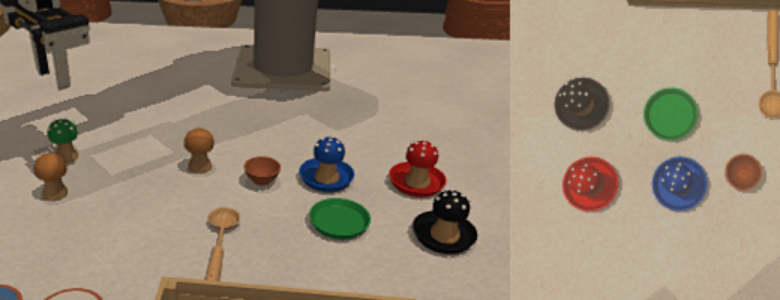

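```bash
python3 -m inch '[[-0.5,-0.001,-0.001,-0.03,0],[-0.5,-0.001,-0.001,-0.08,0],[-0.5,-0.001,-0.001,-0.107,0],[-0.5,-0.001,-0.001,-0.118,0],[-0.5,-0.001,-0.001,-0.119,0],[0.3,-0.001,-0.001,-0.119,0],[0.3,-0.001,-0.001,-0.119,0],[0.3,-0.001,-0.001,-0.119,0]]'
python3 -m inch '[[0.3,0,0,0,0],[0.3,0,0,0.025,0],[0.3,0,0,0.06,0],[0.3,0,0,0.1,0],[0.3,0,0.02,0.13,0],[0.3,0.01,0.06,0.13,0],[0.3,0.025,0.1,0.13,0],[0.3,0.04,0.14,0.13,0]]'
```

```text
t: 25.08
tool_pos: [0.4409, -0.3682, 0.0353]
orientation: [-1.495, -0.633, 0.605]
force: [-0.7, 0.3, 4.4]
opening: 0.0516
t: 26.08
tool_pos: [0.481, -0.2271, 0.1653]
orientation: [-1.495, -0.632, 0.604]
force: [0.3, 0.1, -0.6]
opening: 0.0515
```

Target green saucer (0.577, 0.122): dx 0.096, dy 0.349.

```bash
python3 -m inch '[[0.3,0.012,0.042,0,0],[0.3,0.025,0.09,0,0],[0.3,0.038,0.138,0,0],[0.3,0.051,0.186,0,0],[0.3,0.064,0.234,0,0],[0.3,0.077,0.28,0,0],[0.3,0.088,0.32,0,0],[0.3,0.096,0.349,0,0]]'
python3 -m inch '[[0.3,0,0,-0.01,0],[0.3,0,0,-0.04,0],[0.3,0,0,-0.08,0],[0.3,0,0,-0.1,0],[0.3,0,0,-0.113,0],[0.3,0,0,-0.117,0],[0.3,0,0,-0.117,0],[0.3,0,0,-0.117,0]]'
python3 -c "
from plant import robot
s=robot.read_state();print(s['tool_pos'])"
```

```text
t: 27.08
tool_pos: [0.5769, 0.1238, 0.165]
orientation: [-1.494, -0.633, 0.606]
force: [0.2, -0.7, -0.2]
opening: 0.0515
t: 28.08
tool_pos: [0.5779, 0.1239, 0.0493]
orientation: [-1.495, -0.635, 0.604]
force: [-0.7, 0.3, -1.5]
opening: 0.0515
[0.57792275 0.12391244 0.04933946]
```

```bash
python3 -m inch '[[0.3,-0.001,-0.002,-0.003,0],[0.3,-0.001,-0.002,-0.005,0],[0.3,-0.001,-0.002,-0.0065,0],[0.3,-0.001,-0.002,-0.0075,0],[0.3,-0.001,-0.002,-0.0075,0]]'
```

```text
t: 28.7
tool_pos: [0.5768, 0.1219, 0.0416]
orientation: [-1.495, -0.634, 0.604]
force: [-0.5, 0.9, -0.3]
opening: 0.0516
```

```bash
python3 -m inch '[[0.3,0,0,-0.001,0],[0.3,0,0,-0.0015,0],[0.3,0,0,-0.0015,0],[0.3,0,0,-0.0015,0]]'
```

```text
t: 29.2
tool_pos: [0.5772, 0.1219, 0.0413]
orientation: [-1.495, -0.635, 0.604]
force: [-4.3, -1.3, 7.7]
opening: 0.0517
```

```bash
python3 -m inch '[[0,0,0,0,0],[-0.3,0,0,0,0],[-0.5,0,0,0,0],[-0.5,0,0,0.02,0],[-0.5,0,0,0.06,0],[-0.5,0,0,0.11,0],[-0.5,0,-0.04,0.13,0],[-0.5,-0.02,-0.09,0.13,0]]'
python3 -m inch '[[-0.5,-0.02,-0.06,0,0],[-0.5,-0.04,-0.12,0,0],[-0.5,-0.05,-0.18,0,0],[-0.5,-0.06,-0.24,0,0],[-0.5,-0.07,-0.3,0,0],[-0.5,-0.08,-0.36,0,0],[-0.5,-0.09,-0.4,0,0],[-0.5,-0.09,-0.4,0,0]]'
python3 - <<'E'
from h import *
ct=robot.read_camera("top");cs=robot.read_camera("scene")
out=np.hstack([cs["color"][90:290,120:460],ct["color"][110:310,110:290]])
cv2.imwrite("pics/p7.png",cv2.resize(out[:,:,::-1],None,fx=1.5,fy=1.5))
# dots & saucer rims: centre of saucer (outline incl. occluding cap) vs. expected
for b in blobs(ct,300):
    if 130<b[1]<250 and 150<b[2]<270: print(b[0],ray(ct,b[1],b[2],.016)[:2].round(4),b[3])
im=ct["color"]; w=(im.min(2)>150).astype(np.uint8); 
for n,(x,y) in dict(red=(.45,.2545),blue=(.4545,.102),green=(.577,.122),black=(.591,.2785)).items():
    u,v=px(ct,(x,y,.066)); ys,xs=np.mgrid[:420,:560]; m=(w>0)&((xs-u)**2+(ys-v)**2<12**2)
    print(n,"dots",ray(ct,xs[m].mean(),ys[m].mean(),.066)[:2].round(4),m.sum())
E
```

```text
t: 30.2
tool_pos: [0.5598, 0.0315, 0.1763]
orientation: [-1.498, -0.642, 0.6]
force: [0.0, -1.3, -0.1]
opening: 0.0699
t: 31.2
tool_pos: [0.4688, -0.3715, 0.1776]
orientation: [-1.5, -0.639, 0.597]
force: [-0.3, 1.0, 0.8]
opening: 0.0701
red [0.4488 0.2544] 999.0
blue [0.4536 0.1019] 966.5
green [0.5761 0.1223] 920.0
red dots [0.4506 0.2587] 8
blue dots [0.459  0.1076] 8
green dots [0.5775 0.1317] 7
black dots [0.5974 0.2878] 9
```

View pics/p7.png

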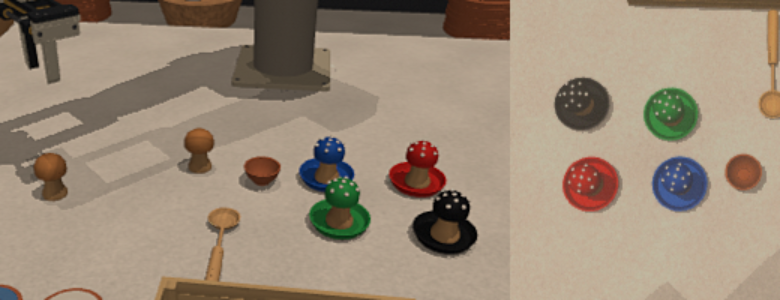

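```bash
python3 - <<'E'
from h import *
out=[]
for n,sl in(("scene",np.s_[165:265,310:450]),("top",np.s_[150:260,130:250])):
    c=robot.read_camera(n); k=5 if n=="scene" else 5
    im=cv2.resize(c["color"][sl][:,:,::-1],None,fx=3,fy=3,interpolation=cv2.INTER_CUBIC)
    o=np.array([sl[1].start,sl[0].start])
    for x,y in((.449,.2544),(.4545,.102),(.577,.122),(.591,.278)):
        for z,r,col in((.057,.026,(255,255,0)),(.006,.021,(255,0,255)),(.016,.048,(0,255,255))):
            p=[(px(c,(x+r*np.cos(a),y+r*np.sin(a),z))-o+.5)*3 for a in np.linspace(0,6.28,40)]
            cv2.polylines(im,[np.int32(p)],True,col,1)
    out.append(cv2.copyMakeBorder(im,0,330-im.shape[0],0,0,cv2.BORDER_CONSTANT))
cv2.imwrite("pics/p8.png",np.hstack(out))
E
```

```text
(no output)
```

View pics/p8.png

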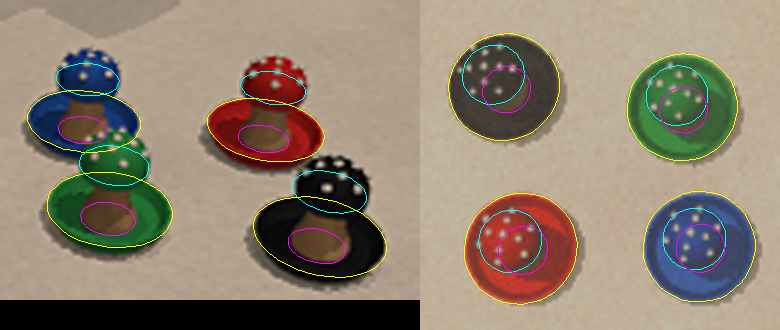

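```bash
python3 - <<'E'
from h import *
c=robot.read_camera("top")
im0=cv2.imread("pics/top0.png")
c0=dict(c,color=im0[:,:,::-1].copy())
for q in(c0,c): print([tuple(np.round(b[1:3],1)) for b in blobs(q) if b[0]=="brown" and 300<b[1]<420 and 150<b[2]<260])
robot.close_job()
E
```

```text
[(np.float64(309.8), np.float64(236.5)), (np.float64(398.0), np.float64(196.2)), (np.float64(350.4), np.float64(194.9))]
[(np.float64(309.8), np.float64(236.5)), (np.float64(395.5), np.float64(197.3))]
the job is handed in; nothing more can be done
```

All four dotted toadstools now stand upright in the middle of the saucers of their colour, and the job is handed in. It took about 32 s of robot time. Each one was lowered until the wrist force showed contact, about 5–8 N, and only then released.

- **Placing:** I drew the expected cap, foot and rim outlines over both camera views. They lay within about 3 mm of the toadstools, against the 16 mm allowed. The saucers appeared level and unmoved, and the gripper was clear of everything.
- **Check that disagreed:** An earlier check, using only the few brightest dots on the caps, put them up to about 10 mm off centre. I judged it unreliable because it rested on 7–9 pixels per cap, and the outline overlay did not bear it out.
- **Plain toadstools:** Both were upright in the last picture that showed them. `plain_a` is unchanged in the top view. The colour patch of `plain_b` moved by about 2.7 px, roughly 6 mm, between the first and last picture. The gripper never touched it, so this is probably the gripper standing nearby shading or covering part of it. I did not confirm that before handing in. Even a real 6 mm shift is within the 20 mm limit.

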